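Dip the gear unit with the gauge rod and hold it level for reading

TASK

Swing both half-shut flaps of the carton open well past upright and leave them open, then take the orange-handled gauge rod out of the carton. Push it down the sloping guide tube of the blue gear unit until its brass collar stops on the tube's mouth, keep it there for a moment, and draw it right out again. Finish still holding the rod in the air, level and still, with its red tip over the round black dish, 10 to 30 cm above the bench, and disturb nothing else on the bench.

Things in the scene. Friction and masses are not known exactly. Their poses are not given: they have to be found in the camera images.
- carton: Cardboard carton, fixed: 122 (x) by 198 (y) by 55 mm high, walls and floor 4 mm. Origin: centre of its underside, z up. Flaps hinge on its short ends (lines along x at y = +97 and -97 mm, z = 56 mm). Foam blocks carry the gauge, its axis along y at x = 0, 36 mm up, tip to -y: one at y -45 to -25 mm, one at y 74 to 88 mm, each 50 mm wide; beside the handle's middle (y about 55) it is empty.
- flap_left (a joint): Angle in rad of the flap hinged at the carton's +y end: 0 flat shut, 1.57 upright, grows as it opens outward, stop at 2.3. Stiff 3 mm card, 118 mm wide, reaching 92 mm from its hinge; its stiff crease (0.03 N m) keeps it where it is left. Starts at 0.7 to 1.1: a gap over the carton's middle lets it be pushed open from inside.
- flap_right (a joint): The same for the flap hinged at the carton's -y end.
- flap_left_edge (a point): Middle of the free edge of flap_left.
- flap_right_edge (a point): Middle of the free edge of flap_right.
- gauge: Gauge rod, loose, about 90 g: orange handle 60 mm long, 14 mm wide (y), 20 mm high (z); then a brass collar 30 mm across and 8 mm thick, then a steel rod 8 mm across, 104 mm long, with round red tip. Origin: middle of the handle, on the axis; x along the rod towards the tip. Starts level in the carton, z up.
- gauge_collar (a point): On the gauge's axis at the collar's face towards the tip (38 mm from the gauge's origin): the face that stops on the tube's mouth.
- gauge_tip (a point): The end of the red tip, 142 mm from the gauge's origin.
- gear_unit: Blue gear unit, fixed. Origin on the bench, z up. Foot 130 mm (x) by y -105 to +45 mm; housing 100 mm by y -90 to +30 mm, 84 mm high; shaft stub at 45 mm height out to y = -123 mm, vent plug on top to 91 mm. The guide tube's mouth is at (0, 68, 122) mm in this frame.
- guide_tube: Steel guide tube, fixed on the gear unit; origin at the centre of its mouth, z along its axis out of the mouth (35 degrees above level, towards the gear unit's +y). Bore 13 mm, flared over the last 16 mm to 24 mm at the mouth (32 mm outside); 125 mm deep, so the collar stops before the tip meets anything.
- tube_mouth (a point): Centre of the tube's mouth, in the plane of its rim.
- dish: Loose round black dish, 84 mm across, 14 mm high. Origin: centre of its underside.
- jar_red: Bystander: jar with black lid, 52 mm across, 58 mm high; origin under its centre.
- jar_gold: Bystander: jar with gold lid, 42 mm across, 46 mm high; origin under its centre.
- tape_masking: Bystander: roll of yellow tape lying flat, 76 mm across, 18 mm high; origin under its centre.
- cup_small: Bystander: small dark red cup, 52 mm across, 36 mm high; origin under its centre.
- hake_brush: Bystander: flat brush with wooden handle, 52 x 166 x 10 mm, lying; origin under its centre.
- calculator: Bystander: calculator, 120 x 75 x 15 mm; origin under its centre.
- spray_green: Bystander: green spray can standing, 52 mm across, 170 mm high; origin under its centre.
There are look-alikes about, which are no part of the job. What is shaped like the dish but white is not meant.

How it is judged:
On the way, in this order (a step that is already met when the one before it is completed fails the run):
1. both carton flaps are open past upright while the gauge rod still lies in the carton (value of joint each of flap_left, flap_right above 1.7 rad and z of gauge in the frame of carton below 0.06 m), for 0.2 s.
2. the gauge rod is in the guide tube with its collar stopped on the mouth (z of gauge_collar in the frame of guide_tube below 0.004 m and distance between gauge_collar and tube_mouth below 0.006 m and angle between the x axis of gauge and the z axis of guide_tube, either way round below 0.08 rad), for 0.2 s.
At the end, for the whole second after the job is handed in: Both flaps are still open (over 1.7 rad); the gauge rod is out of the tube, held in the fingers, level within 8 degrees, still (under 0.03 m/s and 0.2 rad/s), its tip within 40 mm of the dish's centre seen from above, tip 0.09 to 0.32 m and handle over 0.09 m above the bench (value of joint each of flap_left, flap_right above 1.7 rad and contact force between the fingers and gauge above 1 N and angle between gauge's own x axis and vertical between 1.4308 and 1.7108 rad and horizontal distance between gauge_tip and dish below 0.04 m and height (world z) of gauge_tip between 0.09 and 0.32 m and height (world z) of gauge above 0.09 m and linear speed of gauge below 0.03 m/s and angular speed of gauge below 0.2 rad/s); the arm keeps its last pose, push and grip.
It fails at once if one of the loose bystanders or the dish is shifted by more than 20 mm (distance of any of dish, jar_red, jar_gold, tape_masking, cup_small, hake_brush, calculator, spray_green from where it was at the start of the episode above 0.02 m).
It also fails if it takes over 72 s, if anything falls off the work surface, if the arm or the gripper's body presses on something with over 40 N, if the wrist force passes 120 N, or if a joint passes its speed limit or range.

ROBOT

A 6-joint arm with a two-finger parallel gripper is mounted at the origin on a cart in front of the work surface, level with it; the furniture and walls round the work are solid. World frame = base frame: x ahead of the robot, y to its left, z up, the work surface at z = 0. Lengths are in m, angles in rad, forces in N, time in s.
With the tool pointing down it reaches from about 0.4 to 0.825 m from the base axis. Payload 7 kg.
Tool frame: the origin (TCP) lies on the front face of the gripper's body, between the roots of the fingers; the fingertips stand 66 mm ahead of it and the grasp point (between the pads) lies 47 mm ahead of it; z points along the fingers, y is the direction in which the jaws open and shut (so a half turn about z gives the same grasp; the last joint's range is limited). The gripper opens to 88 mm and grips with 3 to 60 N. Pads are 19 mm wide; open, the fingers measure 130 mm over their backs; the gripper's body (78 mm by 193 mm) begins 47 mm behind the grasp point.
Start: joints at [-0.857, 0.359, 0.012, 0, -1.224, -0.288], TCP at [0.279, -0.615, 0.292] pointing down, gripper open.
Joint ranges: [-3.07, 3.07], [-1.43, 2.12], [-1.02, 1.25], [-3.03, 1.67], [-3.05, -0], [-3.03, 3.03]. Speed limits (rad/s): [2.39, 2.39, 3.01, 3.14, 3.14, 3.14].

INTERFACE

Orientations are given as a unit quaternion [x, y, z, w].
In Python, from cell import manip gives the robot as it stands.
- The arm moves only by the tool step_arm, never from a script. Its argument "commands" is one flat list of numbers, 7 for each row, row after row: the shift along the tool's x, y, z in mm, then the turn, a rotation vector about the tool's x, y, z in degrees, then the finger opening in mm, from 0 to 87.6. A call has 1 to 12 rows; each row shifts and turns the commanded pose from where the row before left it, along the tool's axes as they then stand; what a row does not reach is not made up. A row lasts 1/12 s, in which the tool goes at most 41.7 mm and 7.16 degrees, less where a joint would pass 70% of its speed; a pose out of reach is approached as far as the arm can. A call with a gripper value outside its range is refused whole. The fingers move at their own pace and stop on an object; "newtons" is the grip in N (left out, the last holds). Time passes only in rows, so rows that do not move let the fingers close. It gives the time, the measured TCP pose, the force and the opening at its end, in the units of the state.
- manip.state(): the state, without advancing time (a new reading comes with each control period).
- manip.get_image(name): name is "scene" or "top"; returns a dict with "pixels" (480x640x3 uint8, blue, green, red), "intrinsics" (3x3 intrinsics, pixels), "D" ([k1, k2, p1, p2, k3] as OpenCV has them; the pictures are not rectified), "R" (3x3) and "t" (3): a world point X has camera coordinates R X + t. Camera axes: x right, y down, z forward; pixel columns grow to the right and rows downward; lengths in m; the calibration is good to about 2 mm. A picture is of the moment at which its call begins. There is no depth.
- manip.sign_off(): hands the job in, once; it reports no verdict.
Trained networks look in a picture, given as the dict that the camera call returned (one of the last four; its "shot" number tells which), for a name from the list of things; names that differ only in an ending like _2 or _b are one class to them, and where a whole thing is asked for, a point or a joint stands for the part that bears it (a point fixed in the world has none). Each returns a list of dicts, best first, with "p" (0 to 1); they miss things now and then, are a little off and sometimes report something else, mostly with a low value. They report only what shows in the picture. A call takes as long as a camera call. They do not tell look-alikes from the thing itself.
- manip.trace(picture, name): "mask" (480x640 bool, what is visible of it) and "at" ([row, column] in pixels, amid what is visible of it).
The state is a dict: "clock": time; "qpos": joint angles; "qd": joint speeds; "joint_torque": joint torques, N m; "tool_pos": TCP position; "orientation": TCP orientation; "contact_force": force on the tool from outside, world axes, zero at the start; "torque": the same for the moment, N m; "opening": finger opening in m.
Only numpy, scipy, OpenCV 4.12 (cv2) and the standard library are available. Lean on these libraries where they do the work, as an engineer would, in place of code of your own. Each camera call takes 0.05 s, during which the arm holds its last target. There are 200 camera calls.

## Working session

There is one attempt and no reset: what is moved stays moved. The work goes in short steps, Python scripts to look and compute and a tool call to move; the robot and the scene stay as the last step left them, time stands still between calls to the robot, and variables do not carry over. Pictures are saved under pics/ and viewed, about 8 in all and at most 12, crops included, and the job is handed in when it is done.

Besides the shell and the picture viewer there is one more tool, called as a command line: name --argument value ..., lists and objects as JSON in quotes. step_arm: Moves the arm, as the interface text tells. Its arguments: {"type":"object","properties":{"commands":{"type":"array","items":{"type":"number"}},"newtons":{"type":"number"}},"required":["commands"]}

```bash
ls; mkdir -p pics; python3 - <<'E'
from cell import manip
import cv2,pickle,numpy as np
out={}
for n in ("scene","top"):
    im=manip.get_image(n); cv2.imwrite(f"pics/{n}0.png",im["pixels"])
    print(n,np.round(im["intrinsics"],1).tolist(),im["D"],"cam pos",np.round(-np.array(im["R"]).T@im["t"],3), np.round(im["R"],3).tolist())
    for k in ["carton","flap_left","flap_right","gauge","gear_unit","guide_tube","dish"]:
        r=manip.trace(im,k); print(n,k,[(round(d["p"],2),np.round(d["at"]).tolist(),int(d["mask"].sum())) for d in r[:3]])
        out[n,k]=r
    out[n]=im
pickle.dump(out,open("s0.pkl","wb"))
print(manip.state())
E
```

```text
pics
scene [[597.2, 0.0, 325.6], [0.0, 597.2, 236.6], [0.0, 0.0, 1.0]] [-0.12376385  0.          0.          0.          0.        ] cam pos [-0.388 -0.754  1.327] [[0.616, -0.788, -0.016], [-0.558, -0.423, -0.714], [0.556, 0.448, -0.7]]
scene carton [(0.8, [246.0, 257.0], 1825)]
scene flap_left []
scene flap_right [(0.93, [238.0, 258.0], 996)]
scene gauge [(0.6, [308.0, 372.0], 282)]
scene gear_unit [(0.62, [331.0, 391.0], 2998), (0.46, [252.0, 333.0], 219)]
scene guide_tube [(0.57, [308.0, 373.0], 301)]
scene dish [(0.96, [297.0, 316.0], 492), (0.9, [275.0, 283.0], 469), (0.64, [319.0, 465.0], 504)]
top [[494.4, 0.0, 321.8], [0.0, 494.4, 237.7], [0.0, 0.0, 1.0]] [0.01497155 0.         0.         0.         0.        ] cam pos [0.378 0.032 1.539] [[-0.014, -1.0, 0.012], [-0.992, 0.012, -0.122], [0.122, -0.014, -0.992]]
top carton [(0.69, [268.0, 238.0], 2774)]
top flap_left [(0.6, [266.0, 211.0], 676), (0.57, [242.0, 134.0], 262)]
top flap_right [(0.86, [267.0, 257.0], 841), (0.65, [178.0, 388.0], 427)]
top gauge [(0.59, [269.0, 232.0], 98)]
top gear_unit [(0.95, [270.0, 420.0], 2139)]
top guide_tube [(0.68, [270.0, 405.0], 184)]
top dish [(0.88, [211.0, 457.0], 588), (0.8, [271.0, 340.0], 538), (0.57, [275.0, 299.0], 575)]
{'clock': 0.8, 'qpos': array([-8.56907489e-01,  3.58558266e-01,  1.19160851e-02, -8.34428495e-06,
       -1.22407773e+00, -2.88108626e-01]), 'qd': array([-0.00072874, -0.00019134,  0.00032123,  0.00012274,  0.00028424,
       -0.00112108]), 'joint_torque': array([ 7.70549505e-04, -5.82285619e+01,  2.93290204e+01,  7.00210378e+00,
        1.27476803e-02,  2.43451331e-05]), 'tool_pos': array([ 0.27878411, -0.61472518,  0.29219376]), 'orientation': array([-2.11284253e-01,  9.77424659e-01, -3.16298598e-05,  2.17942422e-05]), 'contact_force': array([ 0.72865331, -0.01266363,  0.32533908]), 'torque': array([ 0.03423365, -0.02477752, -0.0565769 ]), 'opening': 0.08787327916348858}
```

```bash
python3 - <<'E'
import cv2
t=cv2.imread("pics/top0.png")[160:340,100:500]; s=cv2.imread("pics/scene0.png")[180:400,180:500]
cv2.imwrite("pics/t0c.png",cv2.resize(t,None,fx=2,fy=2,interpolation=cv2.INTER_CUBIC))
cv2.imwrite("pics/s0c.png",cv2.resize(s,None,fx=2.5,fy=2.5,interpolation=cv2.INTER_CUBIC))
E
```

```text
(no output)
```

View pics/t0c.png

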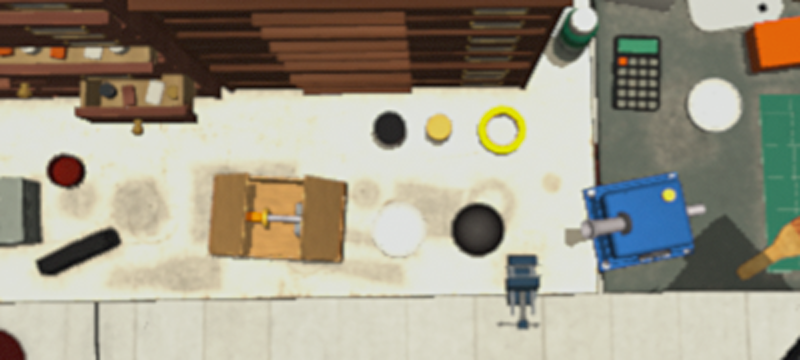

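View pics/s0c.png

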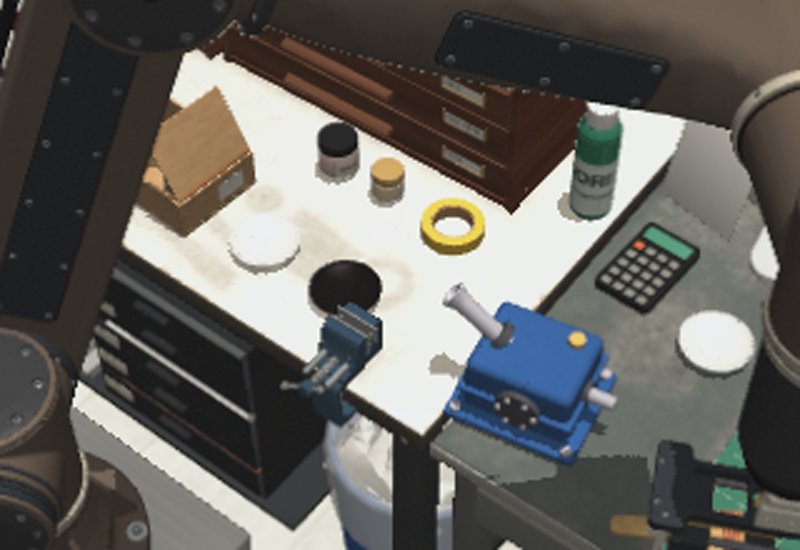

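```bash
cat > h.py <<'E'
import numpy as np,cv2
from scipy.optimize import minimize
def proj(im,P):
    P=np.atleast_2d(np.asarray(P,float))
    r,_=cv2.Rodrigues(np.array(im["R"],float))
    return cv2.projectPoints(P,r,np.array(im["t"],float),np.array(im["intrinsics"],float),np.array(im["D"],float))[0].reshape(-1,2)
def ray(im,px,z):   # px=(col,row) -> world at height z
    K=np.array(im["intrinsics"],float);R=np.array(im["R"]);C=-R.T@im["t"]
    u=cv2.undistortPoints(np.array(px,float).reshape(-1,1,2),K,np.array(im["D"],float)).reshape(-1,2)
    d=np.c_[u,np.ones(len(u))]@R
    return C+d*((z-C[2])/d[:,2])[:,None]
def pose(p,Q):  # p=x,y,yaw
    c,s=np.cos(p[2]),np.sin(p[2]);Q=np.asarray(Q,float)
    return Q@np.array([[c,s,0],[-s,c,0],[0,0,1]])+[p[0],p[1],0]
def box(x0,x1,y0,y1,z0,z1): return [(x,y,z) for x in(x0,x1) for y in(y0,y1) for z in(z0,z1)]
U=4
def hullmask(im,lists):
    m=np.zeros((480*U,640*U),np.uint8)
    for L in lists:
        h=cv2.convexHull(((proj(im,L)+.5)*U-.5).astype(np.float32))
        cv2.fillConvexPoly(m,np.round(h*16).astype(np.int32),1,shift=4)
    return cv2.resize(m.astype(np.float32),(640,480),interpolation=cv2.INTER_AREA)
def flap(sgn,a):
    y,z=97,56
    e=(sgn*(y-92*np.cos(a)),z+92*np.sin(a))
    return np.array([(-59,sgn*y,z),(59,sgn*y,z),(59,*e),(-59,*e)])/1e3
CB=np.array(box(-61,61,-99,99,0,55))/1e3
GB=[np.array(box(-65,65,-105,45,0,10))/1e3,np.array(box(-50,50,-90,30,0,84))/1e3]
E
python3 - <<'E'
import pickle,numpy as np,cv2
from h import *
o=pickle.load(open("s0.pkl","rb"));T=o["top"];S=o["scene"]
# gear: blue mask
def blue(im):
    h=cv2.cvtColor(im["pixels"],cv2.COLOR_BGR2HSV);return ((h[...,0]>98)&(h[...,0]<125)&(h[...,1]>130)).astype(np.uint8)
W=[]
for n,im in(("top",T),("scene",S)):
    m=max(o[n,"gear_unit"],key=lambda d:d["p"])["mask"].astype(np.uint8)
    b=blue(im)&cv2.dilate(m,np.ones((7,7)));b=cv2.morphologyEx(b,cv2.MORPH_CLOSE,np.ones((9,9)));W.append((im,b))
    print(n,b.sum(),m.sum())
tr=[(n,o[n,"gear_unit"][0]["mask"]) for n in("top","scene")]
def fit(f,p0,st):
    s=np.vstack([p0]+[np.array(p0)+np.eye(len(p0))[i]*st[i] for i in range(len(p0))])
    return minimize(f,p0,method="Nelder-Mead",options=dict(initial_simplex=s,maxiter=400,xatol=1e-4,fatol=.05))
r0=ray(T,[(420,270)],.06)[0];print("gear guess",r0)
for use in([0],[0,1]):
    f=lambda p:sum(np.abs(hullmask(W[i][0],[pose(p,L) for L in GB])-W[i][1]).sum() for i in use)
    best=min((fit(f,[r0[0],r0[1]+.03,y],[.02,.02,.1]) for y in(-.2,.0,.2)),key=lambda r:r.fun)
    print("gear",use,best.x.round(4),best.fun)
g=best.x
# carton
TL=o["top","flap_left"][0]["mask"].astype(float);TR=o["top","flap_right"][0]["mask"].astype(float);TC=np.maximum.reduce([o["top","carton"][0]["mask"],TL,TR])
def f(p):
    b=pose(p,CB);l=pose(p,flap(1,p[3]));r=pose(p,flap(-1,p[4]))
    return np.abs(hullmask(T,[b,l,r])-TC).sum()+np.abs(hullmask(T,[l])-TL).sum()+np.abs(hullmask(T,[r])-TR).sum()
r0=ray(T,[(238,268)],.05)[0];print("carton guess",r0)
best=min((fit(f,[r0[0],r0[1],y,a,b],[.02,.02,.1,.1,.1]) for y in(-.1,.1) for a in(.8,1.)for b in(.8,1.)),key=lambda r:r.fun)
print("carton",best.x.round(4),best.fun);c=best.x
# dish
for k in("top","scene"):
  for d in o[k,"dish"]:
    im=o[k];px=d["at"][::-1];print(k,"dish",np.round(ray(im,[px],.012)[0],3),im["pixels"][d["mask"]].mean(0).round())
    
def draw(im,img,L,col,sc,x0,y0):
    p=((proj(im,L)-[x0,y0])*sc+sc/2).astype(np.int32);cv2.polylines(img,[cv2.convexHull(p)],True,col,1)
V=[]
for im,(x0,y0) in((T,(200,235)),(T,(385,235)),(S,(320,270))):
    sc=5;img=cv2.resize(im["pixels"][y0:y0+75,x0:x0+80],None,fx=sc,fy=sc,interpolation=cv2.INTER_CUBIC)
    for L in GB: draw(im,img,pose(g,L),(0,0,255),sc,x0,y0)
    m=np.array([(.016*np.cos(a),68e-3-.016*np.sin(a)*np.sin(np.radians(35)),.122+.016*np.sin(a)*np.cos(np.radians(35))) for a in np.linspace(0,6.28,20)])
    draw(im,img,pose(g,m),(0,255,0),sc,x0,y0)
    draw(im,img,pose(c,CB),(0,0,255),sc,x0,y0)
    for s,a in((1,c[3]),(-1,c[4])):draw(im,img,pose(c,flap(s,a)),(0,255,0),sc,x0,y0)
    V.append(img)
V.append(np.zeros_like(img));cv2.imwrite("pics/ov.png",np.vstack([np.hstack(V[:2]),np.hstack(V[2:])])[:, :800])
E
```

```text
top 1863 2139
scene 2495 2998
gear guess [ 0.45886894 -0.2814142   0.06      ]
gear [0] [ 0.4561 -0.2602  0.1765] 266.5
gear [0, 1] [ 0.4569 -0.2608  0.1958] 759.3125
carton guess [0.47268311 0.2641807  0.05      ]
carton [ 0.4722  0.264  -0.0648  0.8256  0.9915] 240.25
top dish [ 0.644 -0.416  0.012] [208. 215. 214.]
top dish [ 0.461 -0.044  0.012] [47. 52. 55.]
top dish [0.45  0.083 0.012] [217. 223. 222.]
scene dish [ 0.447 -0.042  0.012] [39. 41. 43.]
scene dish [0.452 0.088 0.012] [233. 236. 236.]
scene dish [ 0.631 -0.421  0.012] [232. 235. 235.]
```

View pics/ov.png

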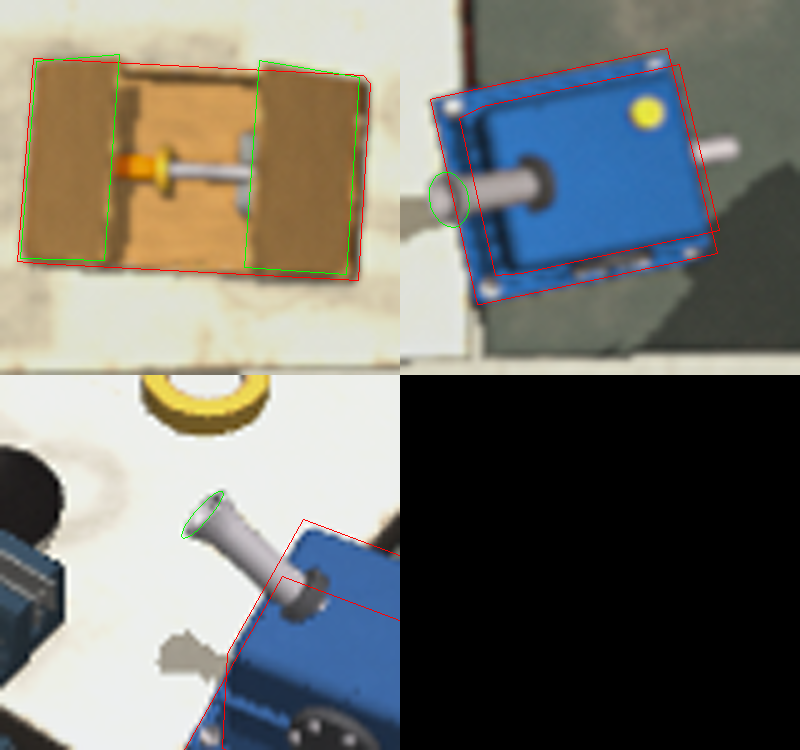

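step_arm --commands '[0,0,0,0,0,-6.9,0,0,0,0,0,0,-6.9,0,0,0,0,0,0,-6.9,0,0,0,0,0,0,-6.9,0,0,0,0,0,0,-6.9,0,0,0,0,0,0,-6.9,0,0,0,0,0,0,-6.9,0,0,0,0,0,0,-6.9,0,0,0,0,0,0,-6.7,0,-35,-16,0,0,0,0,0,-35,-16,0,0,0,0,0,-35,-16,0,0,0,0,0]'

```text
clock: 1.8
tool_pos: [0.3334, -0.5122, 0.2917]
orientation: [-0.683, 0.73, 0.0, -0.0]
contact_force: [1.7, -0.4, -0.4]
opening: 0.013
```

```bash
cat > g.py <<'E'
import sys,numpy as np
from scipy.spatial.transform import Rotation as Ro
def to(pos,yaw,pitch=0,st=None):
    """world TCP goal, tool-x yaw deg, nose-down pitch deg -> tool-frame mm shift and rotvec deg"""
    from cell import manip
    st=st or manip.state();R=Ro.from_quat(st["orientation"])
    a=np.radians(yaw);x=np.array([np.cos(a),np.sin(a),0]);z=np.array([0,0,-1.]);y=np.cross(z,x)
    G=Ro.from_matrix(np.c_[x,y,z])*Ro.from_euler("y",-pitch,degrees=True)
    print("t",round(st["clock"],2),"pos",st["tool_pos"].round(4),"q",st["qpos"].round(2),"f",st["contact_force"].round(1),"op",round(st["opening"],4))
    print("shift",(R.inv().apply(np.array(pos)-st["tool_pos"])*1e3).round(1),"turn",np.degrees((R.inv()*G).as_rotvec()).round(2))
    return G
E
python3 -c "
from g import *
to([.5,-.2,.292],-93.7);to([.472,.258,.292],-93.7)"
```

```text
t 1.8 pos [ 0.3334 -0.5122  0.2917] q [-0.67  0.26 -0.14  0.   -1.18  0.61] f [ 1.7 -0.4 -0.4] op 0.013
shift [-3.225e+02 -1.455e+02 -3.000e-01] turn [ 0.02  0.02 -0.1 ]
t 1.8 pos [ 0.3334 -0.5122  0.2917] q [-0.67  0.26 -0.14  0.   -1.18  0.61] f [ 1.7 -0.4 -0.4] op 0.013
shift [-7.777e+02 -8.720e+01 -1.000e-01] turn [ 0.02  0.02 -0.1 ]
```

step_arm --commands '[-36,-16,0,0,0,0,0,-36,-16,0,0,0,0,0,-36,-16,0,0,0,0,0,-36,-16,0,0,0,0,0,-36,-16,0,0,0,0,0,-36,-16,0,0,0,0,0,-36,-16,0,0,0,0,0,-36,-16,0,0,0,0,0,-36,-16,0,0,0,0,0,-38,5,0,0,0,0,0,-38,5,0,0,0,0,0,-38,5,0,0,0,0,0]'

```text
clock: 2.8
tool_pos: [0.4903, -0.0825, 0.2921]
orientation: [-0.684, 0.73, -0.0, 0.0]
contact_force: [0.2, -1.4, -0.1]
opening: 0.0003
```

step_arm --commands '[-38,5,0,0,0,0,0,-38,5,0,0,0,0,0,-38,5,0,0,0,0,0,-38,5,0,0,0,0,0,-38,5,0,0,0,0,0,-38,5,0,0,0,0,0,-38,5,0,0,0,0,0,-38,5,0,0,0,0,0,-38,5,0,0,0,0,0,0,0,0,0,0,0,0]'

```text
clock: 3.63
tool_pos: [0.4676, 0.2653, 0.2921]
orientation: [-0.685, 0.728, 0.0, 0.001]
contact_force: [1.5, -0.2, -0.3]
opening: 0.0001
```

```bash
python3 - <<'E'
from g import *
to([.472,.258,.166],-93.7)
from cell import manip
import cv2,pickle
im=manip.get_image("scene");pickle.dump(im,open("s1.pkl","wb"));cv2.imwrite("pics/s1.png",im["pixels"])
E
```

```text
t 3.63 pos [0.4676 0.2653 0.2921] q [ 0.88  0.13 -0.29  0.   -1.15 -0.94] f [ 1.5 -0.2 -0.3] op 0.0001
shift [  7.1  -4.7 126.1] turn [-0.05  0.06  0.2 ]
```

View pics/s1.png

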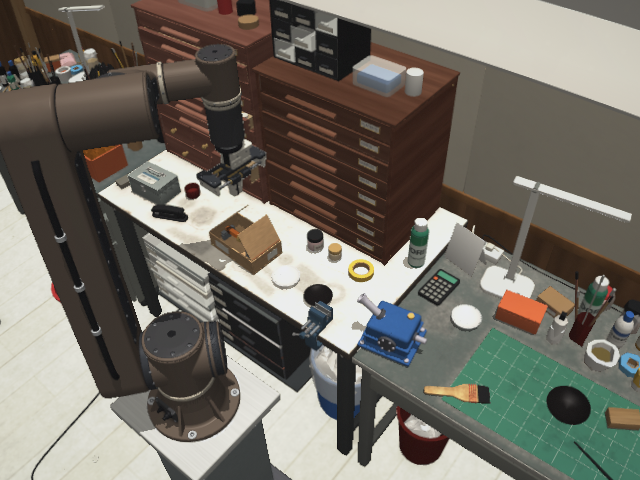

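```bash
python3 - <<'E'
from h import *
import pickle
from cell import manip
S=manip.get_image("scene")
print("tcp px",proj(S,[.4676,.2653,.2921]),"tip",proj(S,[.4676,.2653,.226]))
g=[.4569,-.2608,.19];c=[.4722,.264,-.0648,.8256,.9915]
tr=manip.trace(S,"guide_tube");print([(d["p"],d["at"],d["mask"].sum()) for d in tr])
x0,y0,sc=345,275,5;imgs=[]
def draw(im,img,L,col,sc,x0,y0):
    p=((proj(im,L)-[x0,y0])*sc+sc/2).astype(np.int32);cv2.polylines(img,[cv2.convexHull(p)],True,col,1)
for x0,y0 in((345,285),(205,205)):
    img=cv2.resize(S["pixels"][y0:y0+75,x0:x0+80],None,fx=sc,fy=sc,interpolation=cv2.INTER_CUBIC)
    for yaw,col in((.176,(0,255,0)),(.196,(0,0,255))):
        gg=[g[0],g[1],yaw]
        for L in GB: draw(S,img,pose(gg,L),col,sc,x0,y0)
        m=np.array([(.016*np.cos(a),68e-3-.016*np.sin(a)*np.sin(np.radians(35)),.122+.016*np.sin(a)*np.cos(np.radians(35))) for a in np.linspace(0,6.28,20)])
        draw(S,img,pose(gg,m),col,sc,x0,y0)
    draw(S,img,pose(c,CB),(0,0,255),sc,x0,y0)
    for s,a in((1,c[3]),(-1,c[4])):draw(S,img,pose(c,flap(s,a)),(0,255,0),sc,x0,y0)
    imgs.append(img)
cv2.imwrite("pics/ov2.png",np.hstack(imgs))
E
```

```text
tcp px [[232.29553208 175.58568567]] tip [[235.11224791 193.6797259 ]]
[(0.57, [306.2, 372.6], np.int64(309))]
```

View pics/ov2.png

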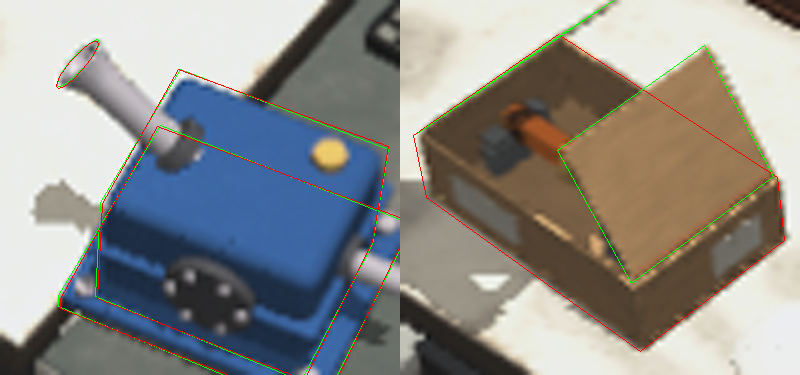

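step_arm --commands '[2,-1,25,0,0,0,0,2,-1,25,0,0,0,0,2,-1,25,0,0,0,0,1,-1,25,0,0,0,0,0,-1,26,0,0,0,0,0,0,0,0,0,0,0,-24,0,0,0,0,0,0,-24,0,0,0,0,0,0,-24,0,0,0,0,0,0,-24,0,0,0,0,0,0,-22,0,0,0,0,0,0,0,0,0,0,0,0,0]'

```text
clock: 4.78
tool_pos: [0.4811, 0.3732, 0.1679]
orientation: [-0.684, 0.729, -0.0, 0.001]
contact_force: [0.4, -0.4, -0.7]
opening: 0.0006
```

step_arm --commands '[22,0,0,0,0,0,0,25,0,0,0,0,0,0,25,0,0,0,0,0,0,25,0,0,0,0,0,0,25,0,0,0,0,0,0,25,0,0,0,0,0,0,25,0,0,0,0,0,0,25,0,0,0,0,0,0,20,0,0,0,0,0,0,15,0,0,0,0,0,0,2,0,0,0,0,0,0,0,0,0,0,0,0,0]'

```text
clock: 5.78
tool_pos: [0.4652, 0.1364, 0.1674]
orientation: [-0.683, 0.73, -0.0, 0.001]
contact_force: [-0.9, 0.3, 1.4]
opening: 0.0003
```

```bash
python3 - <<'E'
from g import *
from h import *
c=[.4722,.264,-.0648]
G=pose(c,[[0,.050,.036]])[0];print("gauge grasp",G)
to([G[0],G[1],G[2]+.047],-93.7)
from cell import manip
S=manip.get_image("scene");T=manip.get_image("top")
cv2.imwrite("pics/f.png",np.hstack([cv2.resize(S["pixels"][150:290,180:320],(400,400)),cv2.resize(T["pixels"][210:320,190:300],(400,400))]))
E
```

```text
gauge grasp [0.47543773 0.31389506 0.036     ]
t 5.78 pos [0.4652 0.1364 0.1674] q [ 0.69  0.17 -0.57  0.   -0.83 -0.76] f [-0.9  0.3  1.4] op 0.0003
shift [-177.7    1.6   84.6] turn [-0.08  0.07 -0.09]
```

View pics/f.png

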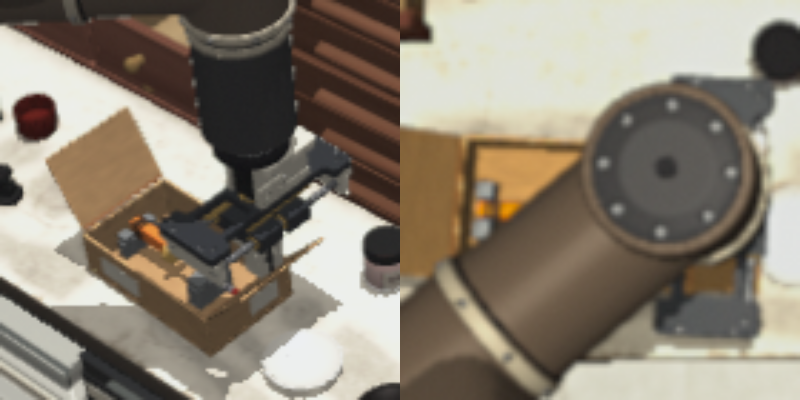

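step_arm --commands '[-20,0,-10,0,0,0,50,-27,0,0,0,0,0,50,-27,0,0,0,0,0,50,-27,0,0,0,0,0,50,-27,0,0,0,0,0,50,-27,0,0,0,0,0,50,-26,2,0,0,0,0,50,0,0,20,0,0,0,50,0,0,20,0,0,0,50,0,0,15,0,0,0,50,0,0,0,0,0,0,50]'

```text
clock: 6.8
tool_pos: [0.4727, 0.3171, 0.1175]
orientation: [-0.684, 0.729, -0.0, -0.003]
contact_force: [-0.8, -1.1, 0.9]
opening: 0.0501
```

```bash
python3 - <<'E'
from g import *
from h import *
G=pose([.4722,.264,-.0648],[[0,.053,.036]])[0]
to([G[0],G[1],G[2]+.047],-93.7)
E
```

```text
t 6.8 pos [0.4727 0.3171 0.1175] q [ 0.93  0.36 -0.43 -0.   -0.78 -1.  ] f [-0.8 -1.1  0.9] op 0.0501
shift [-0.2 -3.1 34.5] turn [ 0.23 -0.31  0.05]
```

step_arm --commands '[0,-1,12,0,0,0,50,0,-2,12,0,0,0,50,0,0,10,0,0,0,50,0,0,0,0,0,0,50,0,0,0,0,0,0,20,0,0,0,0,0,0,0,0,0,0,0,0,0,0,0,0,0,0,0,0,0,0,0,0,0,0,0,0,0,0,0,0,0,0,0,0,0,0,0,0,0,0]' --newtons 35

```text
clock: 7.72
tool_pos: [0.477, 0.3174, 0.0875]
orientation: [-0.684, 0.73, 0.0, -0.0]
contact_force: [-3.5, 0.7, 4.7]
opening: 0.014
```

step_arm --commands '[0,0,-8,0,0,0,0,0,0,-15,0,0,0,0,0,0,-25,0,0,0,0,0,0,-30,0,0,0,0,0,0,-30,0,0,0,0,0,0,-30,0,0,0,0,0,0,-30,0,0,0,0,0,0,-25,0,0,0,0,0,0,0,0,0,0,0]'

```text
clock: 8.47
tool_pos: [0.4792, 0.3186, 0.2868]
orientation: [-0.684, 0.729, -0.0, 0.005]
contact_force: [0.8, 0.9, -0.6]
opening: 0.0137
```

```bash
python3 - <<'E'
from g import *
from h import *
from cell import manip
import pickle
S=manip.get_image("scene");T=manip.get_image("top")
pickle.dump((S,T),open("s2.pkl","wb"))
G=to([.43,.1,.28],-79.1,35);st=manip.state()
p=st["tool_pos"];R=Ro.from_quat(st["orientation"])
for n,im in(("s",S),("t",T)):
    for k in("gauge","gauge_tip","gauge_collar"):
        print(n,k,[(round(d["p"],2),np.round(d["at"]),d["mask"].sum()) for d in manip.trace(im,k)[:2]])
    pr=lambda v:proj(im,p+R.apply(np.array(v)/1e3)).round(1)
    print(n,"pred origin/collar/tip",pr([0,0,51.5]),pr([38,0,51.5]),pr([142,0,51.5]))
a=S["pixels"][110:230,180:300];b=T["pixels"][220:320,180:280]
cv2.imwrite("pics/g.png",np.hstack([cv2.resize(a,(400,400)),cv2.resize(b,(400,400))]))
E
```

```text
t 8.57 pos [0.4775 0.3175 0.2816] q [ 0.93  0.2  -0.23 -0.   -1.14 -0.99] f [-1.3 -0.1 -2.2] op 0.0137
shift [220.1  33.3   1. ] turn [ -4.56 -34.68 -14.13]
s gauge [(0.62, array([184., 237.]), np.int64(105)), (0.49, array([250., 270.]), np.int64(121))]
s gauge_tip [(0.71, array([242., 313.]), np.int64(368)), (0.69, array([187., 237.]), np.int64(201))]
s gauge_collar [(0.52, array([190., 234.]), np.int64(170))]
s pred origin/collar/tip [[224.5 183.8]] [[233.2 189.3]] [[258.1 205. ]]
t gauge [(0.56, array([262., 221.]), np.int64(90))]
t gauge_tip [(0.71, array([263., 234.]), np.int64(122)), (0.71, array([243., 129.]), np.int64(82))]
t gauge_collar [(0.74, array([266., 230.]), np.int64(145))]
t pred origin/collar/tip [[207.1 262.2]] [[221.5 263. ]] [[260.9 265. ]]
```

View pics/g.png

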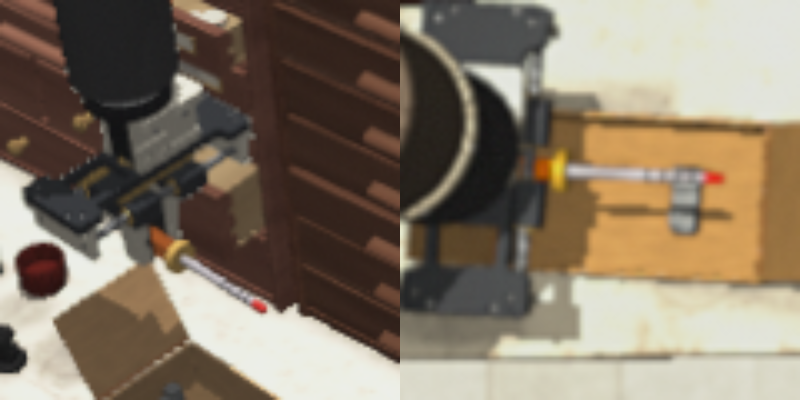

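```bash
python3 - <<'E'
from g import *
from h import *
import pickle
from cell import manip
from scipy.optimize import least_squares
S,T=pickle.load(open("s2.pkl","rb"));st=manip.state();p=st["tool_pos"];R=Ro.from_quat(st["orientation"]);print(p)
def cen(im,x0,y0,x1,y1,f):
    q=im["pixels"][y0:y1,x0:x1].astype(float);h=cv2.cvtColor(q.astype(np.uint8),cv2.COLOR_BGR2HSV)
    m=f(h);n,l,s,c=cv2.connectedComponentsWithStats(m.astype(np.uint8),connectivity=8)
    i=1+np.argmax(s[1:,4]);return c[i]+[x0,y0],s[i].tolist()
red=lambda h:((h[...,0]<5)|(h[...,0]>170))&(h[...,1]>140)&(h[...,2]>90)
yel=lambda h:(h[...,0]>16)&(h[...,0]<32)&(h[...,1]>140)&(h[...,2]>120)
ob={"tip":(cen(S,250,195,270,210,red),cen(T,250,258,268,270,red)),"col":(cen(S,224,175,240,195,yel),cen(T,208,255,225,270,yel))}
for k,(a,b) in ob.items():
    f=lambda X:np.r_[proj(S,X)[0]-a[0],proj(T,X)[0]-b[0]]
    r=least_squares(f,p-[0,.05,.05]);print(k,a,b,"X",r.x.round(4),"tool",(R.inv().apply(r.x-p)*1e3).round(1),"res",r.fun.round(2))
E
```

```text
[0.47715583 0.3170986  0.27903103]
tip (array([257.75 , 201.875]), [6, 6, 4, 3, 8]) (array([257.5 , 264.25]), [6, 6, 4, 2, 4]) X [0.4716 0.1827 0.235 ] tool [134.4  -3.2  44.2] res [-0.85  0.07  0.55 -0.58]
col (array([231.9, 184.3]), [5, 7, 8, 6, 20]) (array([219.125     , 261.79166667]), [9, 0, 6, 14, 48]) X [0.4768 0.2832 0.2459] tool [33.8 -1.9 33.2] res [ 0.17 -0.01 -0.11  0.11]
```

```bash
python3 - <<'E'
from g import *
to([.440,-.071,.30],-93.7)
E
cat >> g.py <<'E'
def ins(s,yaw=.186,gx=0,gz=51,g=(.4569,-.2608),up=0):
    "TCP pose with collar face s m out along the tube axis"
    cs,sn=np.cos(yaw),np.sin(yaw);M=np.array([g[0]-.068*sn,g[1]+.068*cs,.122])
    ax=np.array([-sn*.8192,cs*.8192,.5736]);O=M+(.038+s)*ax
    tz=np.array([-sn*.5736,cs*.5736,-.8192]);xh=-ax
    return O-gx/1e3*xh-gz/1e3*tz, np.degrees(yaw)-90
E
```

```text
t 8.87 pos [0.4772 0.3171 0.279 ] q [ 0.93  0.2  -0.24 -0.   -1.13 -0.99] f [ 0.3 -0.1 -1.2] op 0.014
shift [389.7  12.  -20.3] turn [ 0.07 -0.1  -0.01]
```

step_arm --commands '[20,1,-5,0,0,0,0,35,1,-5,0,0,0,0,37,1,-5,0,0,0,0,37,1,-5,0,0,0,0,37,1,0,0,0,0,0,37,1,0,0,0,0,0,37,1,0,0,0,0,0,37,1,0,0,0,0,0,37,1,0,0,0,0,0,35,1,0,0,0,0,0,30,1,0,0,0,0,0,11,1,0,0,0,0,0]'

```text
clock: 9.87
tool_pos: [0.4389, -0.0741, 0.2999]
orientation: [-0.683, 0.73, 0.0, -0.001]
contact_force: [0.1, -0.3, -0.5]
opening: 0.0137
```

```bash
python3 - <<'E'
from g import *
to(ins(.15)[0],ins(.15)[1],35);print(ins(.15),ins(0))
E
```

```text
t 9.87 pos [ 0.4389 -0.0741  0.2999] q [ 0.28 -0.04 -0.45  0.   -1.16 -0.35] f [ 0.1 -0.3 -0.5] op 0.0137
shift [-1.6 17.8 28.3] turn [ -4.37 -34.84 -14.04]
(array([ 0.42125375, -0.07136869,  0.271616  ]), np.float64(-79.3429850105667)) (array([ 0.44397787, -0.19212923,  0.185576  ]), np.float64(-79.3429850105667))
```

Turn in place first (7 rows), then check.

step_arm --commands '[0,0,0,-0.73,-5.81,-2.34,0,0,0,0,-0.73,-5.81,-2.34,0,0,0,0,-0.73,-5.81,-2.34,0,0,0,0,-0.73,-5.81,-2.34,0,0,0,0,-0.73,-5.81,-2.34,0,0,0,0,-0.73,-5.81,-2.34,0,0,0,0,0,0,0,0,0,0,0,0,0,0,0,0,0,0,0,0,0,0]'

```text
clock: 10.62
tool_pos: [0.4401, -0.0714, 0.2998]
orientation: [0.734, -0.609, -0.231, -0.191]
contact_force: [0.0, 0.1, -0.7]
opening: 0.0138
```

```bash
python3 - <<'E'
from g import *
to(ins(.15)[0],ins(.15)[1],35)
E
```

```text
t 10.62 pos [ 0.4401 -0.0714  0.2998] q [-0.17  0.16 -0.14 -0.57 -1.52  0.46] f [ 0.   0.1 -0.7] op 0.0138
shift [13.3 18.5 25.1] turn [ 0.04 -0.09  0.01]
```

step_arm --commands '[4,6,8,0,0,0,0,5,7,9,0,0,0,0,4,5,8,0,0,0,0,0,0,0,0,0,0,0,0,0,0,0,0,0,0,0,0,0,0,0,0,0,0,0,0,0,0,0,0]'

```text
clock: 11.2
tool_pos: [0.4223, -0.0707, 0.2728]
orientation: [0.735, -0.608, -0.231, -0.192]
contact_force: [-0.2, 0.8, -1.2]
opening: 0.0138
```

```bash
python3 - <<'E'
from g import *
from h import *
from cell import manip
S=manip.get_image("scene");T=manip.get_image("top");st=manip.state()
p=st["tool_pos"];R=Ro.from_quat(st["orientation"])
to(ins(.15)[0],ins(.15)[1],35)
V=[]
for im in(S,T):
    tip=proj(im,p+R.apply([.142,0,.051]))[0];x0,y0=(np.round(tip)-[35,30]).astype(int);sc=6
    img=cv2.resize(im["pixels"][y0:y0+80,x0:x0+66],None,fx=sc,fy=sc,interpolation=cv2.INTER_CUBIC)
    d=lambda X,c:cv2.polylines(img,[((proj(im,X)-[x0,y0]+.5)*sc).astype(np.int32)],False,c,1)
    d([p+R.apply([x,0,.051]) for x in(.03,.142)],(0,255,0))
    a,y=ins(0);M=np.array([.4569-.068*np.sin(.186),-.2608+.068*np.cos(.186),.122]);ax=np.array([-np.sin(.186)*.8192,np.cos(.186)*.8192,.5736])
    d([M-.06*ax,M+.05*ax],(255,0,255));print("tip px",tip)
    V.append(img)
cv2.imwrite("pics/i.png",np.hstack(V))
E
```

```text
t 11.3 pos [ 0.4222 -0.0707  0.2726] q [-0.18  0.16 -0.21 -0.57 -1.47  0.51] f [-0.2 -0.9 -0.8] op 0.0138
shift [0.9 1.1 0.6] turn [-0.01  0.01  0.16]
tip px [347.28847024 285.07535095]
tip px [382.44512692 275.92162012]
```

View pics/i.png

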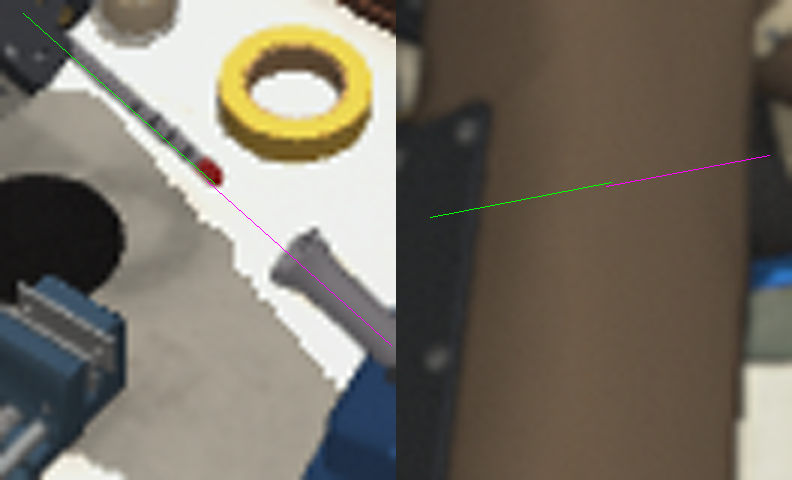

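step_arm --commands '[12,1,1,0,0,0,0,12,0,0,0,0,0,0,12,0,0,0,0,0,0,10,0,0,0,0,0,0,8,0,0,0,0,0,0,8,0,0,0,0,0,0,8,0,0,0,0,0,0,8,0,0,0,0,0,0,0,0,0,0,0,0,0]'

```text
clock: 12.05
tool_pos: [0.4327, -0.1341, 0.2254]
orientation: [0.734, -0.608, -0.232, -0.192]
contact_force: [0.5, -0.3, -1.3]
opening: 0.0136
```

```bash
python3 - <<'E'
from g import *
to(*ins(0),35)
E
```

```text
t 12.05 pos [ 0.4327 -0.1341  0.2254] q [-0.29  0.28 -0.19 -0.54 -1.44  0.64] f [ 0.5 -0.3 -1.3] op 0.0136
shift [71.3 -0.3 -1.4] turn [0.08 0.07 0.04]
```

step_arm --commands '[8,0,0,0,0,0,0,8,0,0,0,0,0,0,8,0,0,0,0,0,0,8,0,0,0,0,0,0,8,0,0,0,0,0,0,8,0,0,0,0,0,0,8,0,0,0,0,0,0,5,0,0,0,0,0,0,0,0,0,0,0,0,0]'

```text
clock: 12.8
tool_pos: [0.442, -0.1828, 0.1906]
orientation: [0.734, -0.608, -0.232, -0.192]
contact_force: [-0.6, -0.0, -1.5]
opening: 0.0142
```

```bash
python3 - <<'E'
from g import *
to(*ins(0),35)
E
```

```text
t 12.8 pos [ 0.442  -0.1828  0.1906] q [-0.36  0.37 -0.15 -0.52 -1.42  0.73] f [-0.6 -0.  -1.5] op 0.0142
shift [10.7 -0.2 -1.3] turn [0.06 0.08 0.05]
```

step_arm --commands '[3,0,0,0,0,0,0,3,0,0,0,0,0,0,3,0,0,0,0,0,0,1,0,0,0,0,0,0,0,0,0,0,0,0,0]'

```text
clock: 13.22
tool_pos: [0.4436, -0.1891, 0.1864]
orientation: [0.735, -0.607, -0.232, -0.193]
contact_force: [-0.6, 5.0, 4.1]
opening: 0.0138
```

step_arm --commands '[1.5,0,0,0,0,0,0,1.5,0,0,0,0,0,0,0,0,0,0,0,0,0]'

```text
clock: 13.47
tool_pos: [0.4437, -0.1894, 0.1861]
orientation: [0.735, -0.606, -0.234, -0.194]
contact_force: [-1.7, 14.3, 16.5]
opening: 0.0136
```

step_arm --commands '[0.5,0,-1,0,0,0,0,0,0,0,0,0,0,0,0,0,0,0,0,0,0,0,0,0,0,0,0,0,0,0,0,0,0,0,0]'

```text
clock: 13.88
tool_pos: [0.4437, -0.1896, 0.1862]
orientation: [0.734, -0.606, -0.234, -0.195]
contact_force: [-1.0, 16.1, 12.8]
opening: 0.0139
```

```bash
python3 - <<'E'
from g import *
from h import *
from cell import manip
S=manip.get_image("scene");to(*ins(0),35)
x,y=proj(S,[.444,-.194,.122])[0].astype(int)
cv2.imwrite("pics/k.png",cv2.resize(S["pixels"][y-35:y+35,x-40:x+40],None,fx=8,fy=8,interpolation=cv2.INTER_CUBIC))
E
```

```text
t 13.93 pos [ 0.4437 -0.1896  0.1862] q [-0.38  0.39 -0.14 -0.52 -1.43  0.74] f [-1.3 16.7 12.9] op 0.0137
shift [ 2.5  0.2 -1. ] turn [0.06 0.48 0.23]
```

View pics/k.png

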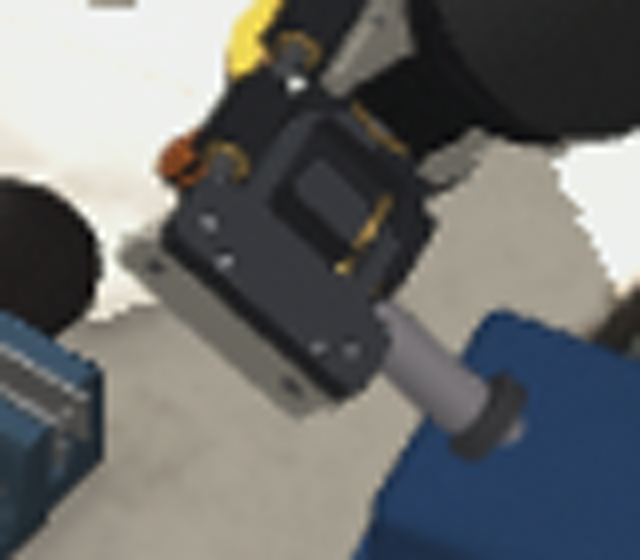

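step_arm --commands '[-5,0,0,0,0,0,0,-8,0,0,0,0,0,0,-12,0,0,0,0,0,0,-15,0,0,0,0,0,0,-15,0,0,0,0,0,0,-15,0,0,0,0,0,0,-15,0,0,0,0,0,0,-15,0,0,0,0,0,0,-15,0,0,0,0,0,0,-20,0,0,0,0,0,0,-20,0,0,0,0,0,0,0,0,0,0,0,0,0]'

```text
clock: 14.93
tool_pos: [0.4204, -0.0665, 0.2766]
orientation: [0.736, -0.607, -0.23, -0.193]
contact_force: [-0.2, 0.0, -0.7]
opening: 0.0139
```

```bash
python3 - <<'E'
from g import *
to([.467,.099,.26],-93.7)
E
```

```text
t 14.93 pos [ 0.4204 -0.0665  0.2766] q [-0.17  0.15 -0.21 -0.57 -1.47  0.5 ] f [-0.2  0.  -0.7] op 0.0139
shift [-116.2  -76.9  102.1] turn [ 4.17 34.84 14.2 ]
```

step_arm --commands '[-20,-10,0,0,0,0,0,-20,-10,0,0,0,0,0,0,0,0,0.7,5.81,2.37,0,0,0,0,0.7,5.81,2.37,0,0,0,0,0.7,5.81,2.37,0,0,0,0,0.7,5.81,2.37,0,0,0,0,0.7,5.81,2.37,0,0,0,0,0.7,5.81,2.37,0,0,0,0,0,0,0,0,0,0,0,0,0,0,0]'

```text
clock: 15.77
tool_pos: [0.4332, -0.0315, 0.2965]
orientation: [-0.685, 0.728, 0.002, -0.001]
contact_force: [-0.5, -0.5, -2.3]
opening: 0.0138
```

```bash
python3 - <<'E'
from g import *
to([.467,.099,.26],-93.7)
E
```

```text
t 15.77 pos [ 0.4332 -0.0315  0.2965] q [ 0.38 -0.05 -0.47 -0.   -1.15 -0.44] f [-0.5 -0.5 -2.3] op 0.0138
shift [-132.3  -26.    36.5] turn [0.26 0.05 0.19]
```

step_arm --commands '[-22,-4,6,0,0,0,0,-22,-4,6,0,0,0,0,-22,-5,6,0,0,0,0,-22,-5,6,0,0,0,0,-22,-4,6,0,0,0,0,-22,-4,6,0,0,0,0,0,0,0,0,0,0,0,0,0,0,0,0,0,0,0,0,0,0,0,0,0,0,0,0,0,0,0,0]'

```text
clock: 16.6
tool_pos: [0.4687, 0.0961, 0.2606]
orientation: [-0.683, 0.731, 0.002, -0.001]
contact_force: [-1.0, -0.5, -0.6]
opening: 0.0139
```

```bash
python3 - <<'E'
from g import *
from h import *
from cell import manip
S=manip.get_image("scene");T=manip.get_image("top");to([.467,.099,.26],-93.7)
for n,im in(("s",S),("t",T)):
    print(n,[(round(d["p"],2),ray(im,[d["at"][::-1]],.012)[0].round(3),im["pixels"][d["mask"]].mean()) for d in manip.trace(im,"dish")[:3]])
    st=manip.state();print("pred tip",proj(im,st["tool_pos"]+Ro.from_quat(st["orientation"]).apply([.142,0,.051])))
cv2.imwrite("pics/e.png",np.hstack([cv2.resize(S["pixels"][140:320,190:350],(400,450)),cv2.resize(T["pixels"][180:360,210:370],(400,450))]))
E
```

```text
t 16.7 pos [0.4686 0.0962 0.2607] q [ 0.61  0.06 -0.45 -0.   -1.07 -0.68] f [ 0.6 -0.3 -1.3] op 0.0139
shift [-2.7  1.8  0.8] turn [ 0.21  0.02 -0.18]
s [(0.9, array([ 0.45 , -0.041,  0.012]), np.float64(42.17095709570957)), (0.75, array([0.451, 0.08 , 0.012]), np.float64(179.57754385964913)), (0.71, array([ 0.635, -0.426,  0.012]), np.float64(231.79324894514767))]
pred tip [[318.21344015 246.09277915]]
t [(0.92, array([ 0.456, -0.049,  0.012]), np.float64(55.70576923076923)), (0.65, array([0.435, 0.065, 0.012]), np.float64(195.59329140461216)), (0.61, array([ 0.633, -0.408,  0.012]), np.float64(217.2191304347826))]
pred tip [[344.05018534 267.94293669]]
```

View pics/e.png

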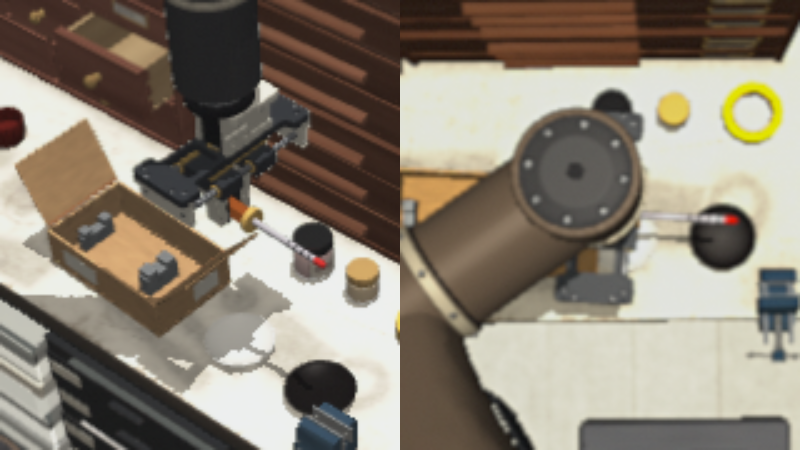

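```bash
python3 -c "
from cell import manip
s=manip.state();print(abs(s['qd']).max(),s['opening'],s['tool_pos']);print(manip.sign_off())"
```

```text
0.005969991013369078 0.013637394258557915 [0.46862007 0.09640425 0.26077584]
the job is handed in; nothing more can be done
None
```

I carried out every step of the task and handed it in at about 17 s of the 72 s allowed. sign_off gave no verdict.

- **Flaps:** I pushed both open from inside. From how far the fingers went, I work out about 2.0 rad for the left flap and 2.15 for the right. Both still showed open in the last picture, though the right one was nearly edge-on there, so I could not measure its angle.
- **Rod in the tube:** The gripper closed on the 14 mm handle and I pushed the rod down the tube. It stopped firmly at about 20 N and did not move further when I commanded a few more millimetres. I held it there for over 0.4 s, then drew it out.
- **Not seen directly:** The gripper hid the tube's mouth at the stop. I take it the collar seated because of the force and the stop, which came within about 3 mm of where I predicted it.
- **Final pose:** The rod is held level to within about 0.3° and is still. By calculation, its tip is about 5 mm from the dish's centre and 0.21 m above the bench. The two cameras disagreed on the dish's position by about 1 cm, well within the 40 mm allowed.
- **Other objects:** In the last picture, nothing in view looked disturbed. I checked the dish's position but did not measure the other bystanders again.

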